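Feed a framed picture through the spring flap of a dust box

ROBOT

A 7-joint arm with a two-finger parallel gripper is mounted at the origin on the work surface. World frame = base frame: x ahead of the robot, y to its left, z up, the work surface at z = 0. Lengths are in mm, angles in degrees, forces in N, time in s.
With the tool pointing down it reaches from about 425 to 925 mm from the base axis. Payload 6.8 kg.
Tool frame: the origin (TCP) lies midway between the tips of the shut fingers; the grasp point (between the pads) lies 19 mm behind it; z points along the fingers, y is the direction in which the jaws open and shut (so a half turn about z gives the same grasp; the last joint's range is limited). The gripper opens to 85 mm and grips with 20 to 120 N. Pads are 22 mm wide; open, the fingers measure 114 mm over their backs; the gripper's body (76 mm by 85 mm) begins 54 mm behind the grasp point. The pads swing forward as they close: fully open they stand 13 mm farther back than shut.
Start: joints at [57.462, 27.33, 1.283, 89.118, -0.659, 63.558, -4.761], TCP at [299.555, -604.908, 231.308] pointing down, gripper open.
Joint ranges: [-169.35, 169.35], [-19.33, 120.38], [-80.79, 83.38], [13.8, 139.57], [-78.32, 258.32], [9.67, 109.79], [-169.56, 169.56]. Speed limits (degrees/s): [136.94, 136.94, 180, 180, 180, 180, 180].

INTERFACE

Orientations are given as [roll, pitch, yaw] about the fixed x, y, z axes, in that order (R = Rz(yaw) Ry(pitch) Rx(roll)).
In Python, from plant import r gives the robot as it stands.
- The arm moves only by the tool carry_out, never from a script. Its argument "plan" is a list of rows, each a list of 7 numbers: the shift along the tool's x, y, z in cm, then the turn, a rotation vector about the tool's x, y, z in rad, then the opening, from 0 (shut) to 1 (fully open). A call has 1 to 12 rows; each row shifts and turns the commanded pose from where the row before left it, along the tool's axes as they then stand; what a row does not reach is not made up. A row lasts 1/10 s, in which the tool goes at most 50 mm and 8.59 degrees, less where a joint would pass 70% of its speed; a pose out of reach is approached as far as the arm can. A call with a gripper value outside its range is refused whole. The fingers move at their own pace and stop on an object; "newtons" is the grip in N (left out, the last holds). Time passes only in rows, so rows that do not move let the fingers close. It gives the time, the measured TCP pose, the force and the opening at its end, in the units of the state.
- r.sense(): the state, without advancing time (a new reading comes with each control period).
- r.read_camera(name): name is "side" or "top"; returns a dict with "img" (480x640x3 uint8, red, green, blue), "vfov" (degrees; the focal length in pixels is half the picture's height over the tangent of half this angle, whatever the lens; pixels are square), "cx", "cy" (the principal point, pixels), "R" (3x3) and "t" (3): a world point X has camera coordinates R X + t. Camera axes: x right, y down, z forward; pixel columns grow to the right and rows downward; lengths in mm; the calibration is good to about 2 mm. A picture is of the moment at which its call begins. There is no depth.
- r.job_done(): hands the job in, once; it reports no verdict.
The state is a dict: "time_s": time; "joint_positions": joint angles; "joint_velocities": joint speeds; "tau": joint torques, N m; "eef_pos": TCP position; "tool_rot": TCP orientation; "ft_force": force on the tool from outside, world axes, zero at the start; "ft_torque": the same for the moment, N m; "opening": finger opening in mm.
Only numpy, scipy, OpenCV 4.12 (cv2) and the standard library are available. Lean on these libraries where they do the work, as an engineer would, in place of code of your own. Each camera call takes 0.05 s, during which the arm holds its last target. There are 200 camera calls.

TASK

The framed picture lies askew on the feed deck of the dust box. First, in front of the flap, square it up and let it rest so that its long left side (seen along the feed) bears on both guide pins at once; only then push it straight in under the spring flap, keeping the flap open until the picture has dropped fully behind the sill and lies flat inside, and draw back so that the flap swings shut. Leave the wood block, the tape roll and the brush where they are.

Things in the scene. Friction and masses are not known exactly. Their poses are not given: they have to be found in the camera images.
- picture: Framed picture, a closed flat slab 150 mm (its x) by 130 mm (its y) by 16 mm thick, about 0.18 kg, wood border, face up; nothing to pinch: it is pushed by its sides. Origin: centre of its underside, z up. It starts on the deck before the flap, turned 15 to 30 degrees clockwise (seen from above) from the feed direction, its rear left corner near the rear pin.
- dust_box: Grey hooded box, fixed. Origin: on the table under the middle of its mouth, in the plane of the shut flap; x = feed direction (into the box, roughly to the robot's right), y = left of it (away from the robot), z up. In mm in this frame: feed deck, top at z 60, x -280 to 0, y -160 to +100. Hood: x 0 to 206, y -97 to +97, clear roof, top at z 196. Side walls inside at y -85 and +85.
- sill (a point): Middle of the deck's end edge, at deck height, under the flap (box frame 0, 0, 60 mm). The inner floor beyond is 12 mm lower: the picture tips a little over the edge and its tail drops 12 mm when it has passed; it then no longer reaches the flap.
- rear_pin (a point): Top centre of the rear guide pin: steel, 12 mm diameter, 25 mm high, on the left of the deck (box frame x -175, y 76 mm). Push the picture's right side near its front corner: the rear left corner bears on this pin and it turns about it. The pushed corner swings forward as well as left: follow it round in an arc; pushed straight across it sticks.
- front_pin (a point): Top centre of the front guide pin, like the rear one (box frame x -95, y 76 mm). A picture bearing on both pins has its left side at y 70, so its centre at y 5 mm, and is square to the feed, its 150 mm side along it.
- inner_floor (a point): Middle of the inner floor (box frame 98, 0, 48 mm); the floor runs from the sill at x 0 to the back stop at x 196 mm. Seen from above through the clear roof.
- hinge (a point): Middle of the flap's hinge (box frame 0, 0, 182 mm). The mouth is clear up to z 178 mm, 118 above the deck; the lintel over it stands out to x -4. A hand held upright strikes the lintel: fingers leaning forward about 40 degrees from vertical reach 10 to 20 mm past the sill.
- flap (a joint): Spring-hinged flap in the mouth, 164 mm wide, 114 mm from hinge to lower edge, hinge along the box's y at x 0, z 182. 0 = shut (hanging upright, lower edge 8 mm above the deck), grows in rad as it swings into the box, to 1.3; it cannot swing outward. The spring shuts it: about 0.08 N m when shut, 0.12 N m per rad more. The picture or a finger pushes it open with 1 to 3 N.
- wood_block: Bystander: wood block 60 x 50 x 50 mm lying loose on the box's roof, over its middle; origin: centre of its underside. Leave alone.
- tape_roll: Bystander: empty tape-roll core lying flat on the table to the left, 100 mm across, 48 mm high; origin: centre of its underside. Leave alone.
- dust_brush: Bystander: hand brush lying on the table to the right; origin: at its middle, on its underside, handle to its -x. Leave alone.
There are look-alikes about, which are no part of the job. There is more than one size of the picture; the one meant has the size given above.

How it is judged (in metres and radians):
On the way, in this order (a step that is already met when the one before it is completed fails the run):
1. picture square on the deck with its left side on both pins, at rest, still in front of the flap (angle between the x axis of picture and the x axis of dust_box, either way round below 0.06 rad and y of picture in the frame of dust_box between 0.0005 and 0.012 m and x of picture in the frame of dust_box below -0.078 m and z of picture in the frame of dust_box below 0.066 m and linear speed of picture below 0.01 m/s), for 0.2 s.
2. picture passing under the open flap, on the deck (x of picture in the frame of dust_box between -0.04 and 0.06 m and z of picture in the frame of dust_box below 0.07 m and value of joint flap above 0.2 rad), for 0.1 s.
At the end, for the whole second after the job is handed in: The picture lies flat (within 3 degrees) and at rest on the inner floor (underside within 4 mm of it), wholly behind the sill; the flap is shut (under 0.06 rad); block, tape roll and brush are within 20 mm of where they began (x of picture in the frame of dust_box between 0.072 and 0.125 m and z of picture in the frame of dust_box between 0.044 and 0.052 m and angle between picture's own z axis and vertical below 0.05 rad and linear speed of picture below 0.02 m/s and value of joint flap below 0.06 rad and distance of each of wood_block, tape_roll, dust_brush from where it was at the start of the episode below 0.02 m); the robot touches nothing.
It fails at once if wood block moved more than 30 mm (distance of wood_block from where it was at the start of the episode above 0.03 m).
It fails at once if tape roll moved more than 30 mm (distance of tape_roll from where it was at the start of the episode above 0.03 m).
It fails at once if dust brush moved more than 30 mm (distance of dust_brush from where it was at the start of the episode above 0.03 m).
It fails at once if picture lifted or tipped over (angle between picture's own z axis and vertical above 0.5 rad or z of picture in the frame of dust_box above 0.11 m).
It also fails if it takes over 67 s, if anything falls off the work surface, if the arm or the gripper's body presses on something with over 40 N, if the wrist force passes 120 N, or if a joint passes its speed limit or range.

## Working session

There is one attempt and no reset: what is moved stays moved. The work goes in short steps, Python scripts to look and compute and a tool call to move; the robot and the scene stay as the last step left them, time stands still between calls to the robot, and variables do not carry over. Pictures are saved under pics/ and viewed, about 8 in all and at most 12, crops included, and the job is handed in when it is done.

Besides the shell and the picture viewer there is one more tool, called after "Emit:" by a JSON object that holds its "method" and its "body", one argument or row to a line. carry_out: Moves the arm, as the interface text tells. Its arguments: {"type":"object","properties":{"plan":{"type":"array","items":{"type":"array","items":{"type":"number"}}},"newtons":{"type":"number"}},"required":["plan"]}

```bash
ls; mkdir -p pics; cat > h.py <<'E'
import numpy as np, cv2
from plant import r
def cam(n):
    c=r.read_camera(n); c['img']=np.asarray(c['img']); c['R']=np.array(c['R']); c['t']=np.array(c['t']); c['f']=240/np.tan(np.radians(c['vfov'])/2); return c
def proj(c,X):
    p=(c['R']@np.atleast_2d(X).T).T+c['t']; return np.c_[c['cx']+c['f']*p[:,0]/p[:,2], c['cy']+c['f']*p[:,1]/p[:,2]]
def onplane(c,uv,z):
    uv=np.atleast_2d(uv).astype(float); d=np.c_[(uv[:,0]-c['cx'])/c['f'],(uv[:,1]-c['cy'])/c['f'],np.ones(len(uv))]@c['R']
    o=-c['R'].T@c['t']; return o+d*((z-o[2])/d[:,2])[:,None]
def save(n,im): cv2.imwrite('pics/'+n+'.png',np.ascontiguousarray(im[:,:,::-1]))
E
python3 - <<'E'
from h import *
for n in('top','side'):
    c=cam(n); save(n+'0',c['img']); print(n,c['vfov'],c['cx'],c['cy'],c['R'].round(3).tolist(),c['t'].round(1), (-c['R'].T@c['t']).round(0)); print({k:v for k,v in c.items() if k not in('img','R','t')})
print(r.sense())
E
```

```text
pics
top 43.28769270339508 319.5568632409488 242.85059934296095 [[0.01, -1.0, -0.015], [-0.992, -0.009, -0.122], [0.122, 0.016, -0.992]] [  13.3  583.8 1648.7] [ 378.   -8. 1708.]
{'vfov': 43.28769270339508, 'cx': 319.5568632409488, 'cy': 242.85059934296095, 'f': np.float64(604.8181288614328)}
side 47.67126575757633 316.2853057705456 239.9364984533373 [[-0.675, -0.738, -0.001], [-0.544, 0.498, -0.675], [0.498, -0.456, -0.737]] [ 398.9  413.  1231.8] [-120.  650. 1188.]
{'vfov': 47.67126575757633, 'cx': 316.2853057705456, 'cy': 239.9364984533373, 'f': np.float64(543.2375860139142)}
{'time_s': 0.1, 'joint_positions': array([57.45967886, 27.37122885,  1.27930418, 89.17100593, -0.65909014,
       63.55857778, -4.76135253]), 'joint_velocities': array([-0.00374654, -0.19274676,  0.01210816, -0.14712775, -0.01093573,
        0.04707085, -0.02374502]), 'tau': array([ 4.95450498e-03, -5.97768724e+01,  1.61385946e+00, -2.81957603e+01,
        1.28412721e-02,  5.05684497e-03, -1.80500138e-06]), 'eef_pos': array([ 299.33277177, -604.41463203,  230.4327631 ]), 'tool_rot': array([-1.79906721e+02,  6.23010173e-03,  2.63483995e+01]), 'ft_force': array([-0.68618248, -0.45803216,  0.11628881]), 'ft_torque': array([ 0.0182301 , -0.01561081, -0.02701132]), 'opening': 85.53137229900695}
```

View pics/top0.png

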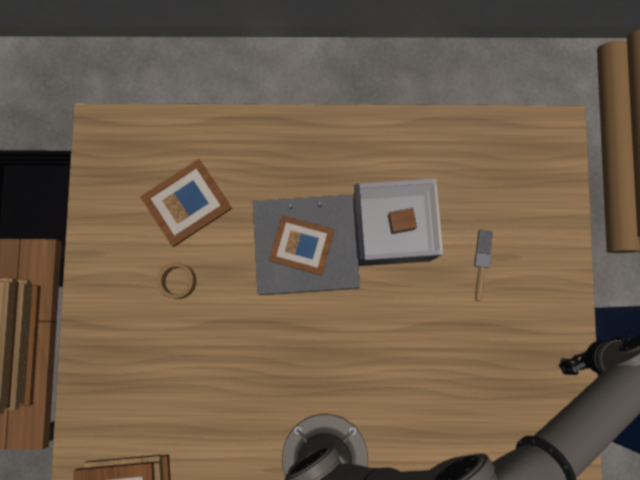

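View pics/side0.png

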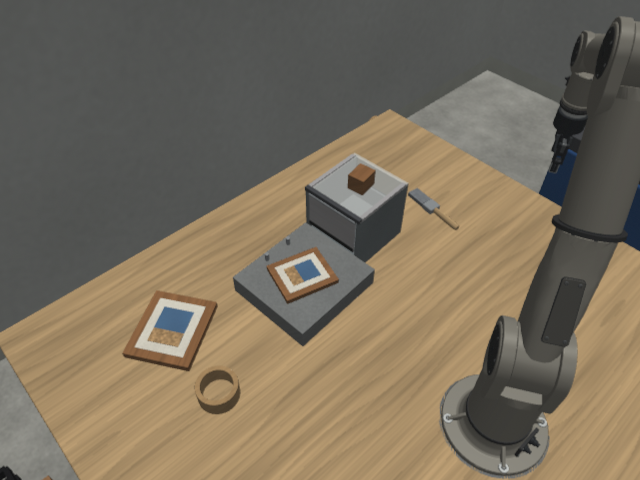

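Top view: the candidate pictures are one on the deck (303,245), a larger one on the table (186,202), and stacked pictures at the bottom left (125,475). The one meant is on the deck at (303,245). The pins are at (291,206) and (320,204), the box at (398,220), the block at (403,220), the tape roll at (178,281) and the brush at (483,265). The side view agrees.

```bash
cat >> h.py <<'E'
def picmask(img):
    hsv=cv2.cvtColor(img,cv2.COLOR_RGB2HSV); return hsv
E
python3 - <<'E'
from h import *
c=cam('top'); im=c['img']
print('base',proj(c,[0,0,0]),'tcp',proj(c,[299,-604,230]))
hsv=cv2.cvtColor(im,cv2.COLOR_RGB2HSV)
# deck: low saturation, dark grey within ROI
roi=np.zeros(im.shape[:2],np.uint8); roi[180:310,240:365]=1
wood=((hsv[...,1]>90)&(roi>0)).astype(np.uint8)
# picture: connected comp of nontable around 303,245 : deck mask hole
deck=((hsv[...,1]<60)&(hsv[...,2]>50)&(hsv[...,2]<120)&(roi>0)).astype(np.uint8)
print(im[280,300],im[200,270],im[250,275],im[160,300],im[206,291],im[245,285])
cs,_=cv2.findContours(deck,cv2.RETR_EXTERNAL,cv2.CHAIN_APPROX_NONE); k=max(cs,key=cv2.contourArea)
print('deck',cv2.contourArea(k),cv2.minAreaRect(k)); 
h=cv2.convexHull(k); print('poly',cv2.approxPolyDP(h,5,True)[:,0].tolist())
n,l,s,ce=cv2.connectedComponentsWithStats(wood)
lab=None
m=(1-deck).astype(np.uint8); m[deck==0]=1
fill=np.zeros_like(deck); cv2.drawContours(fill,[h],-1,1,-1)
p=cv2.morphologyEx(((fill>0)&(deck==0)).astype(np.uint8),cv2.MORPH_OPEN,np.ones((3,3)))
cs,_=cv2.findContours(p,cv2.RETR_EXTERNAL,cv2.CHAIN_APPROX_NONE)
for q in sorted(cs,key=cv2.contourArea)[-3:]:
    b=cv2.minAreaRect(q); print('pic',cv2.contourArea(q),b); B=cv2.boxPoints(b); W=onplane(c,B,76)[:,:2]; print(W.round(1).tolist(),np.linalg.norm(np.diff(W,axis=0),axis=1))
cr=im[180:310,240:450]; save('crop0',cv2.resize(cr,None,fx=3.8,fy=3.8,interpolation=cv2.INTER_CUBIC))
E
```

```text
base [[324.45002125 457.02579617]] tcp [[577.38493335 353.26475573]]
[89 87 87] [99 90 83] [115  76  48] [131 105  75] [89 90 94] [162 150 138]
deck 9707.0 ((308.8429260253906, 239.14381408691406), (103.63662719726562, 109.68984985351562), 86.18592071533203)
poly [[359, 184], [359, 286], [258, 293], [253, 201]]
pic 58.0 ((361.0, 268.0), (18.0, 4.0), 90.0)
[[535.6, -89.0], [535.7, -99.8], [487.0, -99.9], [486.9, -89.1]] [10.81676516 48.74763339 10.77754839]
pic 383.0 ((317.5060119628906, 191.5948486328125), (9.298736572265625, 73.67704010009766), 86.36705780029297)
[[726.3, 127.4], [740.8, -74.7], [714.9, -76.4], [700.3, 125.3]] [202.59820429  26.00072575 202.20942502]
pic 2565.5 ((301.2879943847656, 244.663330078125), (55.61640167236328, 48.12236785888672), 15.5241117477417)
[[529.6, 157.4], [657.3, 124.8], [617.4, -22.1], [490.6, 11.7]] [131.81534525 152.27024819 131.22936862]
```

View pics/crop0.png

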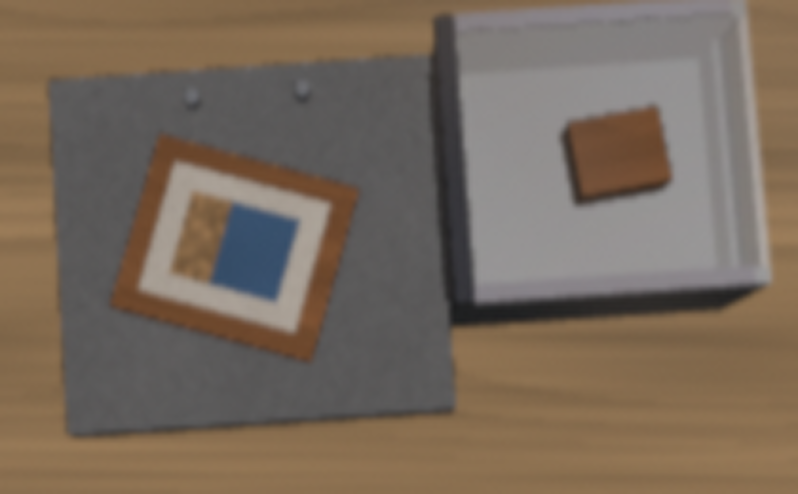

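The crop shows a picture whose measured size (152×131) matches the one meant. Next I fit the box frame to known points.

```bash
cat > fit.py <<'E'
from h import *
from scipy.optimize import least_squares
c=cam('top')
cr=np.array([[50,78],[70,435],[453,408],[192,95],[303,89],[745,0],[770,282]])/3.8-0.37+[240,180]
P=np.array([[-280,100,60],[-280,-160,60],[0,-160,60],[-175,76,85],[-95,76,85],[206,97,196],[206,-97,196.]])
def w(q):
    a,x,y=q; return np.c_[x+P[:,0]*np.cos(a)-P[:,1]*np.sin(a), y+P[:,0]*np.sin(a)+P[:,1]*np.cos(a),P[:,2]]
s=least_squares(lambda q:(proj(c,w(q))-cr).ravel(),[-1.55,560,-120],x_scale=[.01,1,1],loss='soft_l1')
print(np.degrees(s.x[0]),s.x); print((proj(c,w(s.x))-cr).round(1).tolist())
np.save('box.npy',s.x)
E
python3 fit.py; python3 - <<'E'
from h import *
a,x,y=np.load('box.npy'); R=np.array([[np.cos(a),-np.sin(a)],[np.sin(a),np.cos(a)]])
c=cam('top')
p=np.array([[163,135],[358,187],[312,361],[111,306]])/3.8-.37+[240,180]
W=onplane(c,p,76)[:,:2]; B=(W-[x,y])@R; print('pic corners RL,FL,FR,RR box',B.round(1).tolist()); print('centre',B.mean(0)); d=B[1]-B[0];print(np.degrees(np.arctan2(d[1],d[0])),np.linalg.norm(d),np.linalg.norm(B[2]-B[1]))
E
```

```text
-85.80442392554136 [ -1.49756971 619.03452419 -80.1494279 ]
[[-0.5, 0.1], [-1.1, -0.1], [0.8, 0.5], [-0.2, -0.0], [-0.1, -0.3], [0.4, -0.9], [0.5, 0.6]]
pic corners RL,FL,FR,RR box [[-197.4, 49.8], [-59.8, 2.9], [-100.6, -119.6], [-241.3, -71.3]]
centre [-149.78927272  -34.5578826 ]
-18.809901291958315 145.36673675206666 129.17949859211814
```

```bash
cat >> h.py <<'E'
from scipy.spatial.transform import Rotation as Ro
A,BX,BY=np.load('box.npy'); RB=Ro.from_euler('z',A).as_matrix(); OB=np.array([BX,BY,0])
def tobox(p): return RB.T@(np.array(p)-OB)
def toworld(p): return RB@np.array(p,float)+OB
def now():
    s=r.sense(); T=Ro.from_euler('xyz',s['tool_rot'],degrees=True).as_matrix(); return s,T
SIDE=np.array([[0,1,0],[1,0,0],[0,0,-1.]]).T   # columns = tool axes in box frame
def LEAN(deg,sg=-1):
    a=np.radians(deg); z=np.array([np.sin(a),0,-np.cos(a)]); y=np.array([0,sg,0.]); return np.array([np.cross(y,z),y,z]).T
def go(Rb,*pts):
    s,T=now(); Tt=RB@Rb; rv=Ro.from_matrix(T.T@Tt).as_rotvec()
    print('t',round(s['time_s'],2),'box',tobox(s['eef_pos']).round(1),'rotvec',rv.round(3),'F',(RB.T@s['ft_force']).round(1),'open',round(s['opening'],1),'J',s['joint_positions'].round(0).tolist())
    p=s['eef_pos']
    for q in pts:
        w=toworld(q); print(q,'world',w.round(0),'shift cm after turn',(Tt.T@(w-p)/10).round(2)); p=w
E
python3 -c "
from h import *
go(SIDE,[-168,-145,230],[-168,-145,54])"
```

```text
t 0.25 box [ 499.7 -357.1  230.8] rotvec [-0.001  0.     0.387] F [ 0.   0.4 -0.6] open 85.7 J [57.0, 27.0, 1.0, 89.0, -1.0, 64.0, -5.0]
[-168, -145, 230] world [462.  77. 230.] shift cm after turn [ 21.21 -66.77   0.08]
[-168, -145, 54] world [462.  77.  54.] shift cm after turn [ 0.   0.  17.6]
```

Emit:
{"method": "carry_out", "body": {
  "plan": [
    [0, 0, 0, 0, 0, 0.129, 1],
    [0, 0, 0, 0, 0, 0.129, 1],
    [0, 0, 0, 0, 0, 0.129, 1],
    [1.27, -4.0, 0, 0, 0, 0, 1],
    [1.27, -4.0, 0, 0, 0, 0, 1],
    [1.27, -4.0, 0, 0, 0, 0, 1],
    [1.27, -4.0, 0, 0, 0, 0, 1],
    [1.27, -4.0, 0, 0, 0, 0, 1],
    [1.27, -4.0, 0, 0, 0, 0, 1],
    [1.27, -4.0, 0, 0, 0, 0, 1],
    [1.27, -4.0, 0, 0, 0, 0, 1],
    [1.27, -4.0, 0, 0, 0, 0, 1]
  ]
}}

```text
time_s: 1.45
eef_pos: [387.5, -235.9, 231.5]
tool_rot: [180.0, -0.0, 4.2]
ft_force: [0.6, -1.0, -0.4]
opening: 85.7
```

```bash
python3 -c "
from h import *
go(SIDE,[-168,-148,150],[-168,-148,56])"
```

```text
t 1.45 box [ 138.4 -242.3  231.5] rotvec [ 0.    -0.    -0.001] F [ 1.1  0.6 -0.4] open 85.7 J [28.0, 7.0, -5.0, 118.0, 1.0, 56.0, -63.0]
[-168, -148, 150] world [459.  77. 150.] shift cm after turn [  9.43 -30.64   8.15]
[-168, -148, 56] world [459.  77.  56.] shift cm after turn [0.  0.  9.4]
```

Emit:
{"method": "carry_out", "body": {
  "plan": [
    [1.18, -3.83, 0, 0, 0, 0, 1],
    [1.18, -3.83, 0, 0, 0, 0, 1],
    [1.18, -3.83, 0, 0, 0, 0, 1],
    [1.18, -3.83, 0, 0, 0, 0, 1],
    [1.18, -3.83, 2.0, 0, 0, 0, 1],
    [1.18, -3.83, 2.0, 0, 0, 0, 1],
    [1.18, -3.83, 2.0, 0, 0, 0, 1],
    [1.18, -3.83, 2.0, 0, 0, 0, 1],
    [0, 0, 1, 0, 0, 0, 1],
    [0, 0, 0, 0, 0, 0, 1]
  ]
}}

```text
time_s: 2.45
eef_pos: [458.1, 75.4, 140.0]
tool_rot: [180.0, 0.2, 4.3]
ft_force: [-1.5, -1.5, 1.0]
opening: 85.3
```

```bash
python3 -c "
from h import *
go(SIDE,[-168,-148,56])
c=cam('side'); save('s1',cv2.resize(c['img'][170:370,170:470],None,fx=2.6,fy=2.6))
c=cam('top'); save('t1',c['img'][150:330,220:480])"
```

```text
t 2.45 box [-166.9 -149.1  140. ] rotvec [0.    0.003 0.002] F [ 1.4 -1.6  1. ] open 85.3 J [1.0, 16.0, -21.0, 121.0, 8.0, 45.0, -110.0]
[-168, -148, 56] world [459.  77.  56.] shift cm after turn [ 0.11 -0.11  8.4 ]
```

View pics/s1.png

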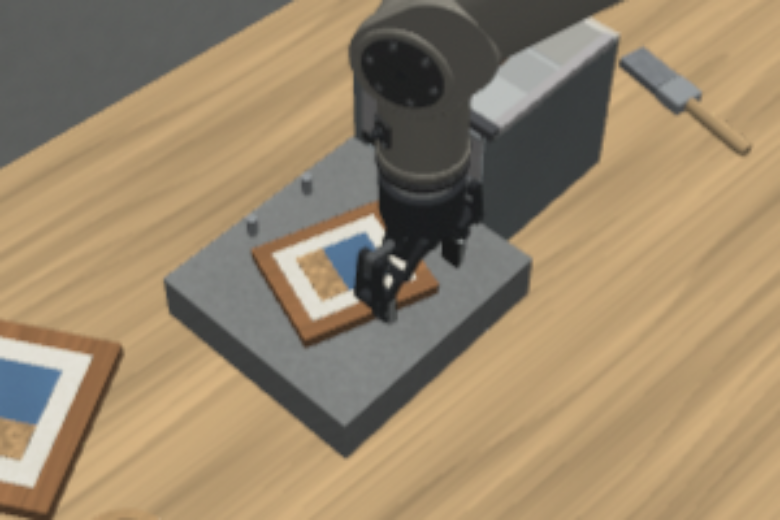

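Side view: the hand stands over the right side of the deck, near the picture's front right corner. The fingertips are around (385,305) and (455,255) in the crop, and both pins are clear. Going down next.

Emit:
{"method": "carry_out", "body": {
  "plan": [
    [0, -0.1, 2.0, 0, 0, 0, 1],
    [0, 0, 2.0, 0, 0, 0, 1],
    [0, 0, 2.0, 0, 0, 0, 1],
    [0, 0, 1.4, 0, 0, 0, 1],
    [0, 0, 0.8, 0, 0, 0, 1],
    [0, 0, 0, 0, 0, 0, 1]
  ]
}}

```text
time_s: 3.15
eef_pos: [459.1, 74.7, 59.2]
tool_rot: [180.0, 0.0, 4.1]
ft_force: [-1.0, 0.8, 0.7]
opening: 85.0
```

```bash
python3 -c "
from h import *
go(SIDE,[-168,-148,56])
c=cam('side'); save('s2',cv2.resize(c['img'][200:350,220:400],None,fx=4,fy=4))"
```

```text
t 3.15 box [-166.2 -148.2   59.2] rotvec [ 0.001  0.001 -0.002] F [-0.9 -0.9  0.7] open 85.0 J [-2.0, 24.0, -18.0, 124.0, 13.0, 34.0, -115.0]
[-168, -148, 56] world [459.  77.  56.] shift cm after turn [ 0.02 -0.18  0.32]
```

View pics/s2.png

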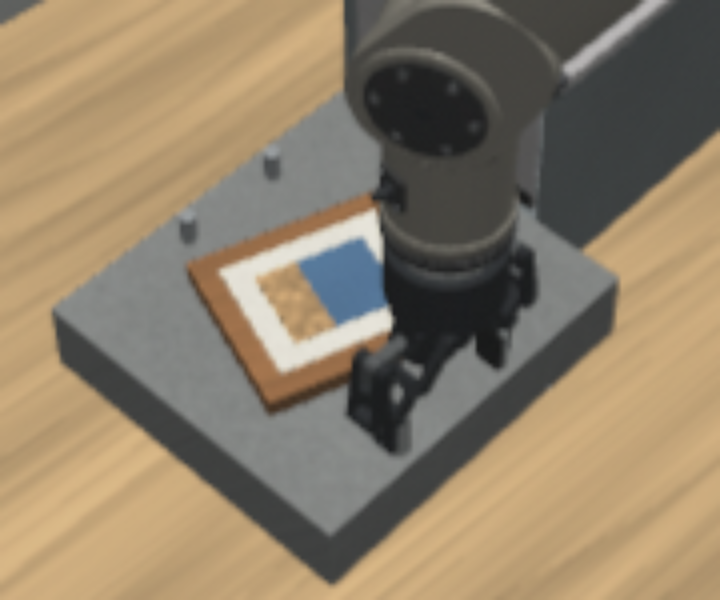

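Emit:
{"method": "carry_out", "body": {
  "plan": [
    [0, 0, 0.4, 0, 0, 0, 1],
    [0.5, 0, 0, 0, 0, 0, 1],
    [0.5, 0, 0, 0, 0, 0, 1],
    [0.5, 0, 0, 0, 0, 0, 1],
    [0.4, 0.2, 0, 0, 0, 0, 1],
    [0.4, 0.2, 0, 0, 0, 0, 1],
    [0.4, 0.2, 0, 0, 0, 0, 1],
    [0.4, 0.2, 0, 0, 0, 0, 1],
    [0.4, 0.2, 0, 0, 0, 0, 1],
    [0, 0, 0, 0, 0, 0, 1]
  ]
}}

```text
time_s: 4.2
eef_pos: [495.5, 67.9, 55.2]
tool_rot: [180.0, -0.0, 4.1]
ft_force: [-1.4, -1.1, 0.7]
opening: 85.6
```

```bash
cat > look.py <<'E'
from h import *
import sys
go(SIDE,[-150,-71,55])
c=cam('side'); im=c['img']
P=proj(c,[toworld(p) for p in ([-280,100,60],[-280,-160,60],[0,-160,60],[0,100,60],[-175,76,85],[-95,76,85])])
print('deck/pins px',P.round(0).tolist())
hsv=cv2.cvtColor(im,cv2.COLOR_RGB2HSV)
roi=np.zeros(im.shape[:2],np.uint8); cv2.fillConvexPoly(roi,P[:4].astype(int),1); roi=cv2.erode(roi,np.ones((5,5)))
m=((hsv[...,1]>70)&(roi>0)).astype(np.uint8)
m[:]=cv2.morphologyEx(m,cv2.MORPH_CLOSE,np.ones((9,9)))
cs,_=cv2.findContours(m,cv2.RETR_EXTERNAL,cv2.CHAIN_APPROX_NONE); k=max(cs,key=cv2.contourArea)
ap=cv2.approxPolyDP(cv2.convexHull(k),3,True)[:,0]
for p in ap: print('px',p,'box',tobox(onplane(c,p,76)[0]).round(1)[:2])
x0,y0=200,190; v=cv2.resize(im[y0:y0+160,x0:x0+200],None,fx=4,fy=4); cv2.polylines(v,[(ap-[x0,y0])*4],True,(255,0,0),1); save(sys.argv[1],v)
E
python3 look.py s3
```

```text
t 4.2 box [-156.7 -112.4   55.2] rotvec [ 0.    -0.    -0.001] F [ 1.  -1.4  0.7] open 85.6 J [-1.0, 27.0, -17.0, 120.0, 13.0, 35.0, -113.0]
[-150, -71, 55] world [537.  64.  55.] shift cm after turn [4.14 0.67 0.02]
deck/pins px [[232.0, 276.0], [302.0, 333.0], [375.0, 269.0], [305.0, 221.0], [266.0, 253.0], [287.0, 237.0]]
px [331 275] box [-106.2  -98.2]
px [327 282] box [-130.4 -106.3]
px [289 302] box [-242.8  -79.9]
px [263 267] box [-209.8   51.4]
px [306 246] box [-77.8  20.4]
```

View pics/s3.png

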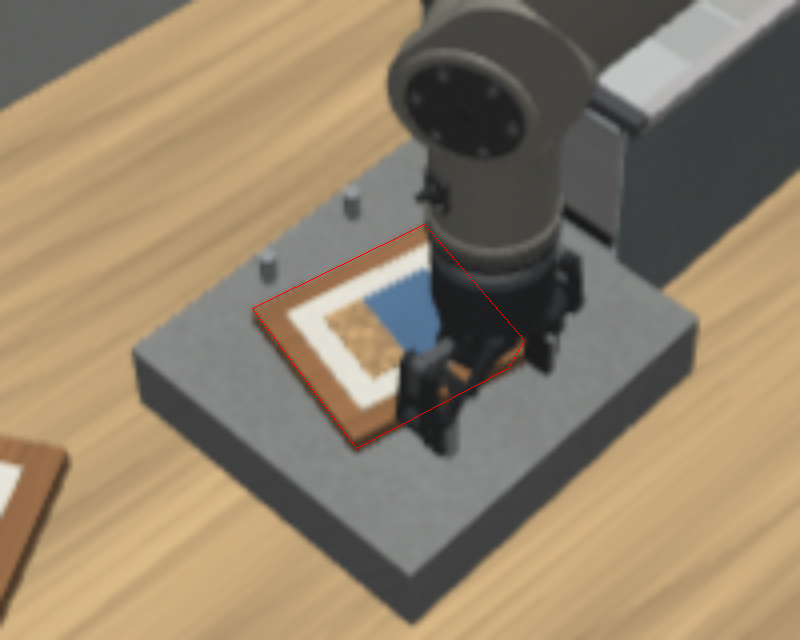

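The picture is turning as intended, now about 13° clockwise. Its rear left corner is at (263,267) px, or box (-210,51). Continuing.

Emit:
{"method": "carry_out", "body": {
  "plan": [
    [0.4, 0.15, 0, 0, 0, 0, 1],
    [0.4, 0.15, 0, 0, 0, 0, 1],
    [0.4, 0.15, 0, 0, 0, 0, 1],
    [0.4, 0.15, 0, 0, 0, 0, 1],
    [0.4, 0.1, 0, 0, 0, 0, 1],
    [0.4, 0.1, 0, 0, 0, 0, 1],
    [0.4, 0, 0, 0, 0, 0, 1],
    [0, 0, 0, 0, 0, 0, 1]
  ]
}}

```text
time_s: 5.05
eef_pos: [524.3, 62.7, 55.4]
tool_rot: [-180.0, -0.1, 4.2]
ft_force: [-0.6, -0.8, 0.3]
opening: 85.5
```

```bash
python3 look.py s4
```

```text
t 5.05 box [-149.4  -84.    55.4] rotvec [-0.    -0.001 -0.001] F [ 0.7 -0.6  0.3] open 85.5 J [0.0, 29.0, -17.0, 116.0, 13.0, 37.0, -112.0]
[-150, -71, 55] world [537.  64.  55.] shift cm after turn [ 1.3  -0.06  0.04]
deck/pins px [[232.0, 276.0], [302.0, 333.0], [375.0, 269.0], [305.0, 221.0], [266.0, 253.0], [287.0, 237.0]]
px [297 241] box [-81.5  51.4]
px [324 266] box [-96.3 -64.1]
px [324 273] box [-113.8  -80.3]
px [288 300] box [-240.1  -73.7]
px [256 270] box [-229.5   57.3]
```

Emit:
{"method": "carry_out", "body": {
  "plan": [
    [0.3, 0.1, 0, 0, 0, 0, 1],
    [0.3, 0.1, 0, 0, 0, 0, 1],
    [0.3, 0.1, 0, 0, 0, 0, 1],
    [0.2, 0, 0, 0, 0, 0, 1],
    [0.1, 0, 0, 0, 0, 0, 1],
    [0, 0, 0, 0, 0, 0, 1]
  ]
}}

```text
time_s: 5.7
eef_pos: [535.6, 60.4, 55.3]
tool_rot: [180.0, -0.0, 4.2]
ft_force: [-2.9, 0.2, 0.7]
opening: 85.1
```

```bash
python3 look.py s5
```

```text
t 5.7 box [-146.2  -72.9   55.3] rotvec [ 0. -0. -0.] F [-0.4 -2.9  0.7] open 85.1 J [0.0, 29.0, -17.0, 115.0, 13.0, 38.0, -111.0]
[-150, -71, 55] world [537.  64.  55.] shift cm after turn [ 0.19 -0.38  0.03]
deck/pins px [[232.0, 276.0], [302.0, 333.0], [375.0, 269.0], [305.0, 221.0], [266.0, 253.0], [287.0, 237.0]]
px [294 240] box [-84.6  60.1]
px [301 261] box [-125.7   -7.4]
px [297 291] box [-204.5  -70.2]
px [287 298] box [-237.5  -67.4]
px [254 269] box [-230.8   63.7]
```

View pics/s5.png

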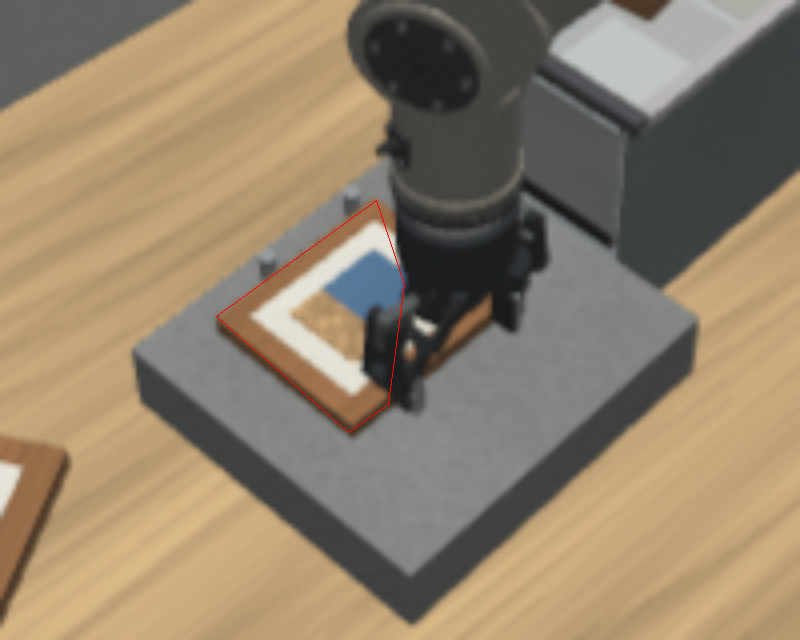

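The picture is now square and close to both pins, whose tops are at (267,254) and (288,238) px. I press a little further until the force rises.

Emit:
{"method": "carry_out", "body": {
  "plan": [
    [0.2, 0, 0, 0, 0, 0, 1],
    [0.2, 0, 0, 0, 0, 0, 1],
    [0, 0, 0, 0, 0, 0, 1]
  ]
}}

```text
time_s: 6.05
eef_pos: [538.5, 60.6, 55.1]
tool_rot: [180.0, 0.1, 4.2]
ft_force: [-5.5, -0.6, 4.3]
opening: 85.8
```

```bash
python3 look.py s6
```

```text
t 6.05 box [-146.3  -70.    55.1] rotvec [ 0.     0.002 -0.   ] F [ 0.2 -5.6  4.3] open 85.8 J [0.0, 30.0, -17.0, 114.0, 13.0, 38.0, -111.0]
[-150, -71, 55] world [537.  64.  55.] shift cm after turn [-0.1  -0.37  0.01]
deck/pins px [[232.0, 276.0], [302.0, 333.0], [375.0, 269.0], [305.0, 221.0], [266.0, 253.0], [287.0, 237.0]]
px [293 239] box [-83.8  64.8]
px [300 260] box [-125.1   -3. ]
px [296 290] box [-203.9  -66.1]
px [287 298] box [-237.5  -67.4]
px [254 268] box [-228.5   66.2]
```

Emit:
{"method": "carry_out", "body": {
  "plan": [
    [0.2, 0, 0, 0, 0, 0, 1],
    [0.1, 0, 0, 0, 0, 0, 1],
    [0, 0, 0, 0, 0, 0, 1]
  ]
}}

```text
time_s: 6.4
eef_pos: [538.5, 60.6, 54.8]
tool_rot: [179.9, 0.5, 4.2]
ft_force: [-14.2, -0.6, 10.8]
opening: 85.3
```

```bash
python3 look.py s7
```

```text
t 6.4 box [-146.3  -70.    54.8] rotvec [0.001 0.008 0.   ] F [ -0.5 -14.2  10.8] open 85.3 J [0.0, 30.0, -17.0, 114.0, 13.0, 39.0, -111.0]
[-150, -71, 55] world [537.  64.  55.] shift cm after turn [-0.1  -0.37 -0.02]
deck/pins px [[232.0, 276.0], [302.0, 333.0], [375.0, 269.0], [305.0, 221.0], [266.0, 253.0], [287.0, 237.0]]
px [293 239] box [-83.8  64.8]
px [300 260] box [-125.1   -3. ]
px [296 290] box [-203.9  -66.1]
px [287 298] box [-237.5  -67.4]
px [254 268] box [-228.5   66.2]
```

The picture has come to a hard stop: the TCP no longer moves and the force rises from 5.6 to 14 N, so it bears on both pins. Backing off and lifting.

Emit:
{"method": "carry_out", "body": {
  "plan": [
    [-0.3, 0, 0, 0, 0, 0, 1],
    [-1.0, 0, 0, 0, 0, 0, 1],
    [-2.0, 0, 0, 0, 0, 0, 1],
    [-2.0, 0, 0, 0, 0, 0, 1],
    [0, 0, -3, 0, 0, 0, 1],
    [0, 0, -4, 0, 0, 0, 1],
    [0, 0, -4, 0, 0, 0, 1],
    [0, 0, -4, 0, 0, 0, 1],
    [-4, 4, 0, 0, 0, 0, 1],
    [-4, 4, 0, 0, 0, 0, 1],
    [-2, 4, 0, 0, 0, 0, 1],
    [0, 0, 0, 0, 0, 0, 1]
  ]
}}

```text
time_s: 7.65
eef_pos: [404.7, -65.0, 205.3]
tool_rot: [179.9, -0.0, 3.7]
ft_force: [-0.8, 0.9, 0.2]
opening: 85.5
```

```bash
cat > lookt.py <<'E'
from h import *
import sys
go(SIDE)
c=cam('top'); im=c['img']
hsv=cv2.cvtColor(im,cv2.COLOR_RGB2HSV)
P=proj(c,[toworld(p) for p in ([-280,100,60],[-280,-160,60],[0,-160,60],[0,100,60])])
roi=np.zeros(im.shape[:2],np.uint8); cv2.fillConvexPoly(roi,P.astype(int),1); roi=cv2.erode(roi,np.ones((7,7)))
m=(((hsv[...,1]>70)|(hsv[...,2]>150))&(roi>0)).astype(np.uint8); m=cv2.morphologyEx(m,cv2.MORPH_CLOSE,np.ones((9,9))); m=cv2.morphologyEx(m,cv2.MORPH_OPEN,np.ones((7,7)))
cs,_=cv2.findContours(m,cv2.RETR_EXTERNAL,cv2.CHAIN_APPROX_NONE); k=max(cs,key=cv2.contourArea)
b=cv2.boxPoints(cv2.minAreaRect(k)); B=np.array([tobox(q)[:2] for q in onplane(c,b,76)]); print(B.round(1).tolist(),'centre',B.mean(0).round(1),[round(float(np.degrees(np.arctan2(*(B[(i+1)%4]-B[i])[::-1]))),1) for i in range(4)],np.linalg.norm(np.diff(B,axis=0),axis=1).round(0))
x0,y0=240,170; v=cv2.resize(im[y0:y0+140,x0:x0+210],None,fx=3.8,fy=3.8); cv2.polylines(v,[((b-[x0,y0])*3.8).astype(int)],True,(255,0,0),1); save(sys.argv[1],v)
E
python3 lookt.py t2; python3 look.py s8
```

```text
t 7.65 box [ -30.8 -212.7  205.3] rotvec [ 0.002 -0.    -0.009] F [-0.9 -0.8  0.2] open 85.5 J [16.0, 5.0, -17.0, 124.0, 2.0, 52.0, -88.0]
[[-232.4, 70.2], [-81.5, 69.6], [-82.1, -61.3], [-231.5, -60.8]] centre [-156.9    4.4] [-0.2, -90.2, 179.8, 90.4] [151. 131. 149.]
t 7.7 box [ -33.2 -210.7  205.7] rotvec [ 0.001 -0.002 -0.006] F [-0.3  0.6 -0.9] open 85.2 J [16.0, 5.0, -17.0, 124.0, 2.0, 51.0, -88.0]
[-150, -71, 55] world [537.  64.  55.] shift cm after turn [ 13.97 -11.68  15.07]
deck/pins px [[232.0, 276.0], [302.0, 333.0], [375.0, 269.0], [305.0, 221.0], [266.0, 253.0], [287.0, 237.0]]
px [293 239] box [-83.8  64.8]
px [326 264] box [-87.5 -63.3]
px [287 298] box [-237.5  -67.4]
px [254 268] box [-228.5   66.2]
```

View pics/t2.png

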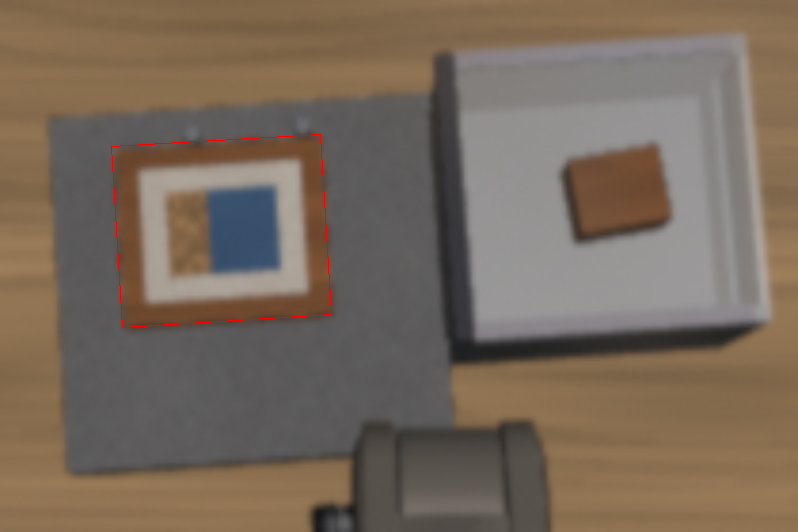

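The picture is square and rests on both pins: centre at box (-157, 4.4), angle -0.2°, at rest. Next the hand goes behind its rear side.

Emit:
{"method": "carry_out", "body": {
  "plan": [
    [2.7, -3.3, 0, 0, 0, 0, 1],
    [2.7, -3.3, 0, 0, 0, 0, 1],
    [2.7, -3.3, 0, 0, 0, 0, 1],
    [2.7, -3.3, 0, 0, 0, 0, 1],
    [2.7, -3.3, 0, 0, 0, 0, 0.5],
    [2.7, -3.3, 0, 0, 0, 0, 0.5],
    [2.7, -3.3, 0, 0, 0, 0, 0.5],
    [2.7, -3.3, 0, 0, 0, 0, 0.5],
    [0, 0, 0, 0, 0, 0, 0.5]
  ]
}}

```text
time_s: 8.65
eef_pos: [604.7, 228.2, 204.9]
tool_rot: [-179.6, -0.1, 4.6]
ft_force: [-0.4, 1.4, -0.0]
opening: 42.9
```

```bash
python3 -c "
from h import *
go(LEAN(40,1),[-300,5,150]);go(LEAN(0,1));go(LEAN(40,-1))"
```

```text
t 8.65 box [-308.6    8.2  204.9] rotvec [-0.547 -0.554 -1.493] F [-1.5 -0.3 -0. ] open 42.9 J [-10.0, 28.0, -23.0, 94.0, 12.0, 61.0, -121.0]
[-300, 5, 150] world [602. 219. 150.] shift cm after turn [ 2.87 -0.32  4.76]
t 8.65 box [-308.6    8.2  204.9] rotvec [-0.004 -0.006 -1.563] F [-1.5 -0.3 -0. ] open 42.9 J [-10.0, 28.0, -23.0, 94.0, 12.0, 61.0, -121.0]
t 8.65 box [-308.6    8.2  204.9] rotvec [-0.555  0.548  1.506] F [-1.5 -0.3 -0. ] open 42.9 J [-10.0, 28.0, -23.0, 94.0, 12.0, 61.0, -121.0]
```

Emit:
{"method": "carry_out", "body": {
  "plan": [
    [0, 0, 0, -0.0456, -0.0462, -0.1244, 0.5],
    [0, 0, 0, -0.0456, -0.0462, -0.1244, 0.5],
    [0, 0, 0, -0.0456, -0.0462, -0.1244, 0.5],
    [0, 0, 0, -0.0456, -0.0462, -0.1244, 0.5],
    [0, 0, 0, -0.0456, -0.0462, -0.1244, 0.5],
    [0, 0, 0, -0.0456, -0.0462, -0.1244, 0.5],
    [0, 0, 0, -0.0456, -0.0462, -0.1244, 0.5],
    [0, 0, 0, -0.0456, -0.0462, -0.1244, 0.5],
    [0, 0, 0, -0.0456, -0.0462, -0.1244, 0.5],
    [0, 0, 0, -0.0456, -0.0462, -0.1244, 0.5],
    [0, 0, 0, -0.0456, -0.0462, -0.1244, 0.5],
    [0, 0, 0, -0.0456, -0.0462, -0.1244, 0.5]
  ]
}}

```text
time_s: 9.85
eef_pos: [603.3, 221.2, 204.6]
tool_rot: [-179.7, 40.4, 94.3]
ft_force: [-0.0, 0.1, -0.6]
opening: 42.8
```

```bash
python3 -c "
from h import *
go(LEAN(40,1),[-290,5,100],[-262,5,69])"
```

```text
t 9.85 box [-301.7    6.4  204.6] rotvec [-0.004  0.006  0.001] F [-0.1  0.  -0.6] open 42.8 J [-23.0, 41.0, -29.0, 84.0, 45.0, 94.0, -58.0]
[-290, 5, 100] world [603. 209. 100.] shift cm after turn [ 5.83 -0.14  8.76]
[-262, 5, 69] world [605. 182.  69.] shift cm after turn [-0.15 -0.    4.17]
```

Emit:
{"method": "carry_out", "body": {
  "plan": [
    [1.5, 0, 2, 0, 0, 0, 0.5],
    [1.5, 0, 2, 0, 0, 0, 0.5],
    [1.5, 0, 2, 0, 0, 0, 0.5],
    [1.3, -0.1, 2, 0, 0, 0, 0.5],
    [0, 0, 1.5, 0, 0, 0, 0.5],
    [0, 0, 1.5, 0, 0, 0, 0.5],
    [0, 0, 1.2, 0, 0, 0, 0.5],
    [0, 0, 0, 0, 0, 0, 0.5]
  ]
}}

```text
time_s: 10.65
eef_pos: [604.6, 181.9, 74.2]
tool_rot: [-179.8, 40.5, 93.7]
ft_force: [-0.5, 0.2, 0.5]
opening: 42.6
```

```bash
python3 -c "
from h import *
go(LEAN(40,1),[-262,5,69],[10,5,69])
c=cam('side'); save('s9',cv2.resize(c['img'][170:330,200:400],None,fx=4,fy=4))"
```

```text
t 10.65 box [-262.4    4.8   74.2] rotvec [-0.009  0.008 -0.006] F [-0.2 -0.5  0.5] open 42.6 J [-21.0, 48.0, -27.0, 90.0, 49.0, 84.0, -64.0]
[-262, 5, 69] world [605. 182.  69.] shift cm after turn [0.3  0.02 0.42]
[10, 5, 69] world [625. -90.  69.] shift cm after turn [-20.84   0.    17.48]
```

View pics/s9.png

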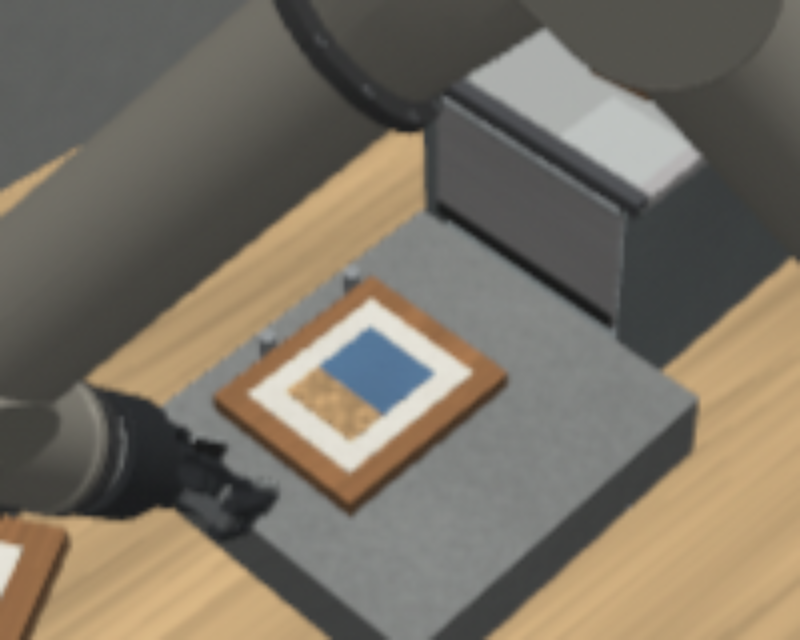

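The fingers lean forward behind the middle of the picture's rear side: the tips are at crop (265,500) and the rear side's middle is near (285,455). Lowering slightly and advancing to contact.

Emit:
{"method": "carry_out", "body": {
  "plan": [
    [0.3, 0, 0.4, -0.009, 0.008, -0.006, 0.5],
    [-0.77, 0, 0.64, 0, 0, 0, 0.5],
    [-0.77, 0, 0.64, 0, 0, 0, 0.5],
    [-0.38, 0, 0.32, 0, 0, 0, 0.5],
    [-0.38, 0, 0.32, 0, 0, 0, 0.5],
    [0, 0, 0, 0, 0, 0, 0.5]
  ]
}}

```text
time_s: 11.3
eef_pos: [606.9, 153.5, 70.2]
tool_rot: [179.9, 39.9, 94.2]
ft_force: [0.0, 0.7, 0.1]
opening: 42.3
```

```bash
cat > look2.py <<'E'
from h import *
import sys
go(LEAN(40,1),[10,5,69])
c=cam('side'); im=c['img']
hsv=cv2.cvtColor(im,cv2.COLOR_RGB2HSV)
P=proj(c,[toworld(p) for p in ([-280,100,60],[-280,-160,60],[0,-160,60],[0,-90,60],[0,-90,170],[0,80,170],[0,100,60])])
roi=np.zeros(im.shape[:2],np.uint8); cv2.fillPoly(roi,[P.astype(int)],1); roi=cv2.erode(roi,np.ones((5,5)))
m=((hsv[...,1]>70)&(roi>0)).astype(np.uint8); m=cv2.morphologyEx(m,cv2.MORPH_CLOSE,np.ones((9,9)))
cs,_=cv2.findContours(m,cv2.RETR_EXTERNAL,cv2.CHAIN_APPROX_NONE); k=max(cs,key=cv2.contourArea)
for p in cv2.approxPolyDP(cv2.convexHull(k),3,True)[:,0]: print('px',p,'box',tobox(onplane(c,p,76)[0]).round(1)[:2])
save(sys.argv[1],cv2.resize(im[150:330,200:420],None,fx=3.6,fy=3.6))
E
python3 look2.py s10
```

```text
t 11.3 box [-233.9    5.    70.2] rotvec [ 0.002 -0.002  0.   ] F [-0.7  0.1  0.1] open 42.3 J [-19.0, 47.0, -27.0, 93.0, 50.0, 81.0, -64.0]
[10, 5, 69] world [625. -90.  69.] shift cm after turn [-18.61   0.    15.77]
px [294 239] box [-81.9  62.8]
px [326 265] box [-90.1 -65.6]
px [288 297] box [-233.6  -67. ]
px [254 268] box [-228.5   66.2]
```

Emit:
{"method": "carry_out", "body": {
  "plan": [
    [-0.38, 0, 0.32, 0, 0, 0, 0.5],
    [-0.38, 0, 0.32, 0, 0, 0, 0.5],
    [0, 0, 0, 0, 0, 0, 0.5]
  ]
}}

```text
time_s: 11.65
eef_pos: [607.5, 143.4, 69.9]
tool_rot: [179.9, 39.9, 94.2]
ft_force: [0.3, 1.0, 0.9]
opening: 42.4
```

```bash
python3 look2.py s11
```

```text
t 11.65 box [-223.8    4.9   69.9] rotvec [ 0.002 -0.001  0.   ] F [-0.9  0.3  0.9] open 42.4 J [-18.0, 47.0, -26.0, 94.0, 50.0, 80.0, -63.0]
[10, 5, 69] world [625. -90.  69.] shift cm after turn [-1.785e+01  1.000e-02  1.509e+01]
px [297 237] box [-70.8  62.1]
px [329 261] box [-74.3 -62. ]
px [289 294] box [-225.2  -62.1]
px [257 266] box [-218.4   65.5]
```

View pics/s11.png

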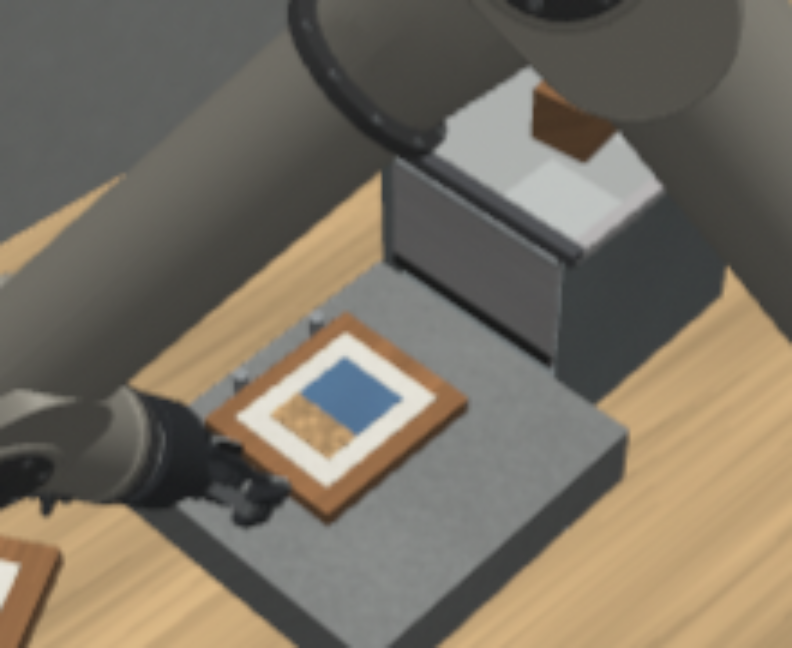

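The picture follows the fingers: the rear side has moved 10 mm and stays square. Continuing in at the same height.

Emit:
{"method": "carry_out", "body": {
  "plan": [
    [-0.61, 0, 0.51, 0, 0, 0, 0.5],
    [-0.61, 0, 0.51, 0, 0, 0, 0.5],
    [-0.61, 0, 0.51, 0, 0, 0, 0.5],
    [-0.61, 0, 0.51, 0, 0, 0, 0.5],
    [-0.61, 0, 0.51, 0, 0, 0, 0.5],
    [-0.61, 0, 0.51, 0, 0, 0, 0.5],
    [-0.61, 0, 0.51, 0, 0, 0, 0.5],
    [-0.61, 0, 0.51, 0, 0, 0, 0.5],
    [-0.61, 0, 0.51, 0, 0, 0, 0.5],
    [0, 0, 0, 0, 0, 0, 0.5]
  ]
}}

```text
time_s: 12.7
eef_pos: [612.9, 70.8, 69.9]
tool_rot: [179.9, 40.0, 94.2]
ft_force: [-0.4, 0.9, 0.0]
opening: 42.8
```

```bash
python3 look2.py s12
```

```text
t 12.7 box [-150.9    4.9   69.9] rotvec [ 0.001  0.    -0.   ] F [-0.9 -0.3  0. ] open 42.8 J [-13.0, 44.0, -25.0, 98.0, 53.0, 76.0, -61.0]
[10, 5, 69] world [625. -90.  69.] shift cm after turn [-1.227e+01  1.000e-02  1.042e+01]
px [315 223] box [ 3.2 63. ]
px [347 246] box [ -0.6 -61.6]
px [309 278] box [-152.9  -63.2]
px [278 250] box [-140.7   65.8]
```

Emit:
{"method": "carry_out", "body": {
  "plan": [
    [-0.46, 0, 0.39, 0, 0, 0, 0.5],
    [-0.46, 0, 0.39, 0, 0, 0, 0.5],
    [-0.46, 0, 0.39, 0, 0, 0, 0.5],
    [-0.46, 0, 0.39, 0, 0, 0, 0.5],
    [-0.46, 0, 0.39, 0, 0, 0, 0.5],
    [-0.46, 0, 0.39, 0, 0, 0, 0.5],
    [-0.46, 0, 0.39, 0, 0, 0, 0.5],
    [-0.46, 0, 0.39, 0, 0, 0, 0.5],
    [-0.46, 0, 0.39, 0, 0, 0, 0.5],
    [-0.46, 0, 0.39, 0, 0, 0, 0.5],
    [0, 0, 0, 0, 0, 0, 0.5]
  ]
}}

```text
time_s: 13.85
eef_pos: [617.7, 11.2, 69.7]
tool_rot: [179.9, 40.0, 94.2]
ft_force: [0.5, 0.7, 0.9]
opening: 42.7
```

```bash
python3 look2.py s13
```

```text
t 13.85 box [-91.2   5.3  69.7] rotvec [ 0.002 -0.    -0.   ] F [-0.6  0.6  0.9] open 42.7 J [-9.0, 43.0, -24.0, 101.0, 55.0, 73.0, -59.0]
[10, 5, 69] world [625. -90.  69.] shift cm after turn [-7.71 -0.03  6.56]
px [322 215] box [40.6 70.5]
px [353 235] box [ 42.1 -46.6]
px [353 243] box [ 19.2 -66.3]
px [326 265] box [-90.1 -65.6]
px [296 243] box [-88.7  48.2]
px [295 238] box [-77.3  63.4]
```

View pics/s13.png

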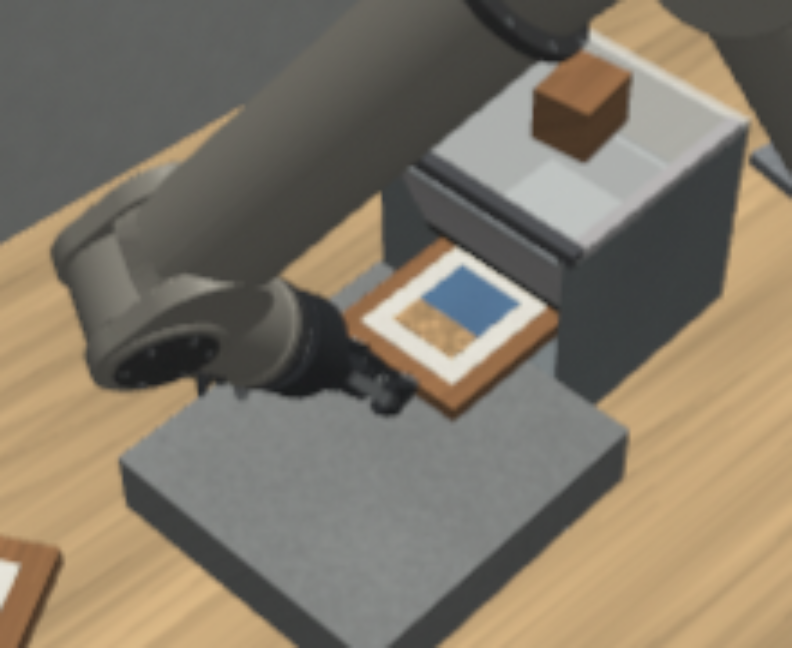

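The picture is passing under the open flap on the deck, square. The flap is raised at crop (485,230) and the tail's corner is at (455,415). Pushing on.

Emit:
{"method": "carry_out", "body": {
  "plan": [
    [-0.46, 0, 0.39, 0, 0, 0, 0.5],
    [-0.46, 0, 0.39, 0, 0, 0, 0.5],
    [-0.46, 0, 0.39, 0, 0, 0, 0.5],
    [-0.46, 0, 0.39, 0, 0, 0, 0.5],
    [-0.46, 0, 0.39, 0, 0, 0, 0.5],
    [-0.46, 0, 0.39, 0, 0, 0, 0.5],
    [-0.46, 0, 0.39, 0, 0, 0, 0.5],
    [-0.46, 0, 0.39, 0, 0, 0, 0.5],
    [-0.46, 0, 0.39, 0, 0, 0, 0.5],
    [-0.46, 0, 0.39, 0, 0, 0, 0.5],
    [0, 0, 0, 0, 0, 0, 0.5]
  ]
}}

```text
time_s: 15.0
eef_pos: [622.9, -47.1, 69.8]
tool_rot: [179.8, 39.9, 94.2]
ft_force: [0.6, 3.7, 2.5]
opening: 42.9
```

```bash
python3 look2.py s14; python3 - <<'E'
from h import *
c=cam('top'); im=c['img']; hsv=cv2.cvtColor(im,cv2.COLOR_RGB2HSV)
save('t14',cv2.resize(im[150:300,300:460],None,fx=4,fy=4))
# blue artwork in box region
m=((hsv[...,0]>95)&(hsv[...,0]<125)&(hsv[...,1]>80)).astype(np.uint8); m[:, :300]=0; m[:,450:]=0;m[:160]=0;m[300:]=0
n,l,s,ce=cv2.connectedComponentsWithStats(m)
for i in range(1,n):
    if s[i,4]>30: print(s[i],tobox(onplane(c,ce[i],76)[0]).round(1))
E
```

```text
t 15.0 box [-32.7   6.2  69.8] rotvec [ 0.004 -0.002  0.   ] F [-3.7  0.9  2.5] open 42.9 J [-4.0, 42.0, -23.0, 103.0, 57.0, 69.0, -56.0]
[10, 5, 69] world [625. -90.  69.] shift cm after turn [-3.22 -0.12  2.8 ]
px [311 223] box [-4.6 71.3]
px [321 218] box [29.7 64.2]
px [353 239] box [ 30.5 -56.5]
px [353 243] box [ 19.2 -66.3]
px [339 253] box [-34.7 -62.6]
px [313 232] box [-26.3  42.8]
```

Emit:
{"method": "carry_out", "body": {
  "plan": [
    [-0.38, 0, 0.32, 0, 0, 0, 0.5],
    [-0.38, 0, 0.32, 0, 0, 0, 0.5],
    [-0.38, 0, 0.32, 0, 0, 0, 0.5],
    [-0.38, 0, 0.32, 0, 0, 0, 0.5],
    [-0.38, 0, 0.32, 0, 0, 0, 0.5],
    [-0.38, 0, 0.32, 0, 0, 0, 0.5],
    [0, 0, 0, 0, 0, 0, 0.5]
  ]
}}

```text
time_s: 15.8
eef_pos: [623.9, -79.2, 69.1]
tool_rot: [180.0, 40.0, 94.2]
ft_force: [0.1, 1.0, -0.5]
opening: 42.8
```

```bash
python3 look2.py s15; cat > blue.py <<'E'
from h import *
c=cam('top'); im=c['img']; hsv=cv2.cvtColor(im,cv2.COLOR_RGB2HSV)
import sys
save(sys.argv[1],cv2.resize(im[150:300,300:460],None,fx=4,fy=4))
print('blueish top comps:')
m=((im[...,2].astype(int)-im[...,0]>12)).astype(np.uint8); m[:, :300]=0; m[:,450:]=0;m[:160]=0;m[300:]=0
n,l,s,ce=cv2.connectedComponentsWithStats(m)
for i in range(1,n):
    if s[i,4]>30: print(s[i],tobox(onplane(c,ce[i],64)[0]).round(1))
E
python3 blue.py t15
```

```text
t 15.8 box [-0.6  4.9 69.1] rotvec [ 0.001  0.    -0.   ] F [-1.   0.2 -0.5] open 42.8 J [-2.0, 41.0, -22.0, 104.0, 59.0, 68.0, -55.0]
[10, 5, 69] world [625. -90.  69.] shift cm after turn [-0.81  0.01  0.69]
px [337 240] box [ -2.7 -26.7]
px [351 248] box [  1.4 -74.4]
px [348 250] box [ -9.7 -73.2]
blueish top comps:
```

Emit:
{"method": "carry_out", "body": {
  "plan": [
    [-0.31, 0, 0.26, 0, 0, 0, 0.5],
    [-0.31, 0, 0.26, 0, 0, 0, 0.5],
    [-0.31, 0, 0.26, 0, 0, 0, 0.5],
    [0, 0, 0, 0, 0, 0, 0.5]
  ]
}}

```text
time_s: 16.3
eef_pos: [625.4, -90.3, 69.2]
tool_rot: [179.9, 40.0, 94.2]
ft_force: [0.6, 1.1, 1.1]
opening: 42.6
```

```bash
python3 look2.py s16;python3 blue.py t16
```

```text
t 16.3 box [10.6  5.6 69.2] rotvec [ 0.002 -0.001 -0.   ] F [-1.   0.7  1.1] open 42.6 J [-1.0, 41.0, -21.0, 104.0, 59.0, 67.0, -54.0]
[10, 5, 69] world [625. -90.  69.] shift cm after turn [ 0.06 -0.06 -0.02]
px [338 238] box [  4.8 -23.7]
px [352 247] box [  6.1 -74. ]
px [348 250] box [ -9.7 -73.2]
px [338 243] box [ -9.2 -36.2]
blueish top comps:
```

```bash
cat > prof.py <<'E'
from h import *
c=cam('top'); im=c['img']
for y in (-78,-57,-30,0,35):
    print(y,[(x,*map(int,im[int(round(v)),int(round(u))])) for x in range(-20,200,12) for u,v in proj(c,toworld([x,y,64]))])
E
python3 prof.py
```

```text
-78 [(-20, 96, 94, 94), (-8, 96, 94, 94), (4, 61, 64, 67), (16, 59, 58, 63), (28, 142, 137, 143), (40, 143, 137, 143), (52, 143, 138, 144), (64, 143, 139, 144), (76, 142, 138, 143), (88, 143, 139, 143), (100, 144, 138, 143), (112, 144, 138, 144), (124, 144, 138, 144), (136, 145, 139, 144), (148, 145, 140, 144), (160, 143, 138, 142), (172, 146, 140, 146), (184, 146, 141, 146), (196, 146, 141, 147)]
-57 [(-20, 97, 96, 96), (-8, 97, 96, 96), (4, 53, 52, 55), (16, 67, 66, 69), (28, 163, 149, 141), (40, 164, 150, 142), (52, 159, 147, 140), (64, 163, 150, 140), (76, 164, 150, 141), (88, 161, 149, 141), (100, 163, 149, 140), (112, 163, 149, 141), (124, 164, 151, 142), (136, 159, 148, 140), (148, 164, 151, 141), (160, 159, 157, 157), (172, 160, 158, 157), (184, 160, 158, 159), (196, 144, 142, 140)]
-30 [(-20, 22, 22, 24), (-8, 69, 68, 69), (4, 46, 44, 46), (16, 63, 63, 66), (28, 181, 175, 171), (40, 180, 174, 170), (52, 180, 174, 169), (64, 180, 173, 169), (76, 178, 172, 169), (88, 179, 173, 170), (100, 180, 173, 169), (112, 178, 172, 169), (124, 181, 176, 171), (136, 173, 160, 151), (148, 1
[... 176 characters left out ...]
, (28, 179, 173, 168), (40, 169, 158, 148), (52, 166, 154, 144), (64, 162, 152, 145), (76, 147, 149, 156), (88, 141, 143, 149), (100, 91, 65, 49), (112, 121, 84, 60), (124, 121, 84, 58), (136, 123, 84, 57), (148, 123, 83, 55), (160, 124, 84, 55), (172, 158, 155, 155), (184, 159, 156, 157), (196, 143, 140, 140)]
35 [(-20, 31, 30, 31), (-8, 45, 44, 44), (4, 62, 61, 61), (16, 85, 82, 83), (28, 176, 170, 166), (40, 171, 160, 152), (52, 172, 162, 154), (64, 168, 158, 151), (76, 153, 153, 158), (88, 141, 137, 136), (100, 113, 80, 57), (112, 113, 78, 55), (124, 113, 78, 53), (136, 119, 80, 54), (148, 120, 81, 53), (160, 121, 89, 68), (172, 157, 155, 155), (184, 157, 156, 156), (196, 141, 138, 138)]
```

```bash
cat > edge.py <<'E'
from h import *
c=cam('top'); im=c['img'].astype(float); sat=im[...,0]-im[...,2]
from scipy.ndimage import map_coordinates as mc
xs=np.arange(130,186,1.)
for y in (-55,-45,-35,-25):
    uv=np.array([proj(c,toworld([x,y,64]))[0] for x in xs]); v=mc(sat,[uv[:,1],uv[:,0]],order=1); g=np.diff(v); i=np.argmin(g); print(y,'front edge x',xs[i]+.5,v[::6].round(0))
for x in (40,90,130):
    ys=np.arange(-85,-40,1.); uv=np.array([proj(c,toworld([x,y,64]))[0] for y in ys]); v=mc(sat,[uv[:,1],uv[:,0]],order=1); print(x,'right edge y',ys[np.argmax(np.diff(v))]+.5)
E
python3 edge.py
```

```text
-55 front edge x 152.5 [23. 23. 23. 22.  6.  2.  2.  2.  2.  2.]
-45 front edge x 152.5 [22. 23. 25. 22.  5.  2.  2.  2.  2.  1.]
-35 front edge x 150.5 [12. 22. 26. 24.  6.  2.  2.  2.  2.  1.]
-25 front edge x 151.5 [11. 21. 26. 24.  6.  3.  3.  3.  3.  2.]
40 right edge y -62.5
90 right edge y -59.5
130 right edge y -59.5
```

The picture's front edge reads x≈152, so the rear is at about 2 mm, behind the sill. The finger at TCP 10.6 now stands over it with no load, which means the tail has dropped. I raise 4 mm and draw back.

Emit:
{"method": "carry_out", "body": {
  "plan": [
    [-0.26, 0, -0.31, 0, 0, 0, 0.5],
    [0.46, 0, -0.39, 0, 0, 0, 0.5],
    [0.46, 0, -0.39, 0, 0, 0, 0.5],
    [0.46, 0, -0.39, 0, 0, 0, 0.5],
    [0.77, 0, -0.64, 0, 0, 0, 0.5],
    [0.77, 0, -0.64, 0, 0, 0, 0.5],
    [1.5, 0, -1.3, 0, 0, 0, 0.5],
    [1.5, 0, -1.3, 0, 0, 0, 0.5],
    [2.3, 0, -1.9, 0, 0, 0, 0.5],
    [2.3, 0, -1.9, 0, 0, 0, 0.5],
    [0, 0, 0, 0, 0, 0, 0.5]
  ]
}}

```text
time_s: 17.6
eef_pos: [614.3, 56.2, 72.8]
tool_rot: [179.9, 39.6, 94.7]
ft_force: [-0.4, -0.4, -0.3]
opening: 43.3
```

```bash
python3 - <<'E'
exec(open('edge.py').read())
go(LEAN(40,1))
s=cam('side'); a=cv2.resize(s['img'][150:300,250:420],None,fx=3.0,fy=3.0); b=cv2.resize(c['img'][165:275,340:455],None,fx=2.4,fy=2.4)
o=cv2.imread('pics/side0.png')[:,:,::-1]; o=cv2.resize(o[150:300,280:420],None,fx=1.9,fy=1.9)
v=np.zeros((600,800,3),np.uint8); v[:a.shape[0],:a.shape[1]]=a; v[:b.shape[0],515:515+b.shape[1]]=b; v[300:300+o.shape[0],515:515+o.shape[1]]=o; save('final',v)
E
```

```text
-55 front edge x 151.5 [23. 23. 24. 23.  6.  2.  2.  2.  2.  1.]
-45 front edge x 151.5 [21. 23. 24. 22.  5.  2.  2.  1.  2.  1.]
-35 front edge x 150.5 [11. 22. 26. 24.  6.  2.  1.  2.  1.  2.]
-25 front edge x 151.5 [11. 22. 27. 24.  6.  3.  3.  2.  3.  2.]
40 right edge y -59.5
90 right edge y -59.5
130 right edge y -59.5
t 17.65 box [-133.     5.2   73. ] rotvec [ 0.006 -0.004  0.005] F [ 0.7 -0.2  0.4] open 42.3 J [-11.0, 44.0, -25.0, 99.0, 54.0, 75.0, -60.0]
```

View pics/final.png

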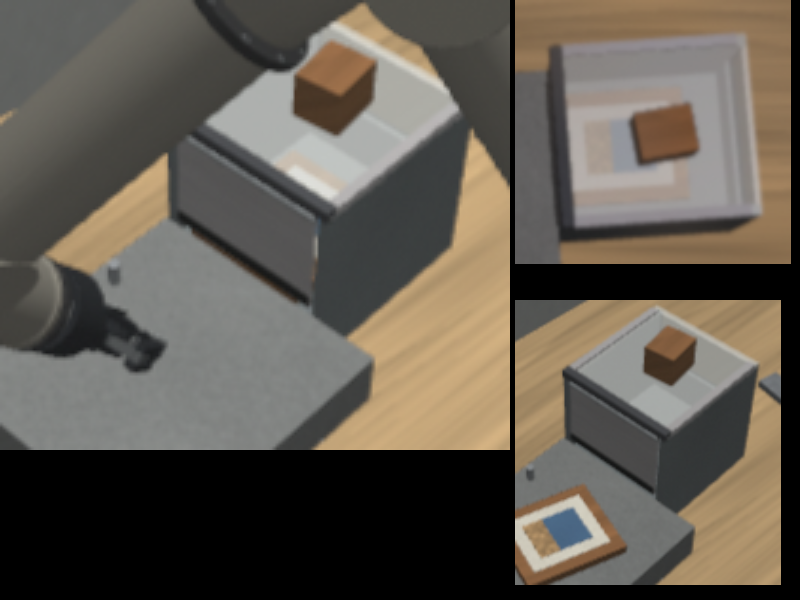

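The flap looks shut, with a thin brown strip showing in the gap beneath it. I compare side-view profiles across the gap with the start picture to tell whether the tail lies at z 64 (dropped) or 76 (on the sill).

```bash
python3 - <<'E'
from h import *
from scipy.ndimage import map_coordinates as mc
c=cam('side'); o=cv2.imread('pics/side0.png')[:,:,::-1]
zs=np.arange(46,96,3.)
for y in (-70,-50,-20,10,40):
    uv=np.array([proj(c,toworld([0,y,z]))[0] for z in zs])
    for n,im in(('now',c['img']),('was',o)):
        print(y,n,[tuple(int(mc(im[...,k].astype(float),[[q[1]],[q[0]]],order=1)[0]) for k in(0,2)) for q in uv])
print(zs, 'px per mm', np.linalg.norm(proj(c,toworld([0,0,90]))-proj(c,toworld([0,0,60])))/30)
# apparent z (in plane x=0) of predicted rear edges
C=tobox(-c['R'].T@c['t'])
for x,z in((1,64),(3,64),(1,48),(1,76),(3,76),(6,64)):
    for y in (-20,): 
        P=np.array([x,y,z]);d=P-C; print((x,z),'apparent z,y at x=0',(C+d*(-C[0]/d[0])).round(1))
E
```

```text
-70 now [(129, 130), (130, 131), (129, 131), (127, 129), (120, 123), (107, 108), (80, 77), (52, 49), (28, 28), (26, 26), (36, 36), (53, 53), (72, 71), (81, 79), (85, 83), (85, 83), (84, 83)]
-70 was [(113, 113), (113, 114), (113, 114), (110, 113), (106, 110), (99, 104), (79, 84), (52, 55), (26, 26), (24, 24), (32, 32), (46, 46), (62, 61), (70, 69), (73, 72), (74, 73), (73, 73)]
-50 now [(132, 132), (134, 134), (131, 130), (122, 118), (102, 91), (77, 59), (56, 39), (40, 32), (29, 27), (26, 26), (32, 32), (49, 48), (70, 68), (81, 79), (86, 84), (85, 84), (85, 84)]
-50 was [(115, 115), (116, 116), (116, 117), (113, 115), (108, 112), (96, 102), (75, 79), (46, 47), (27, 28), (22, 23), (28, 28), (43, 42), (61, 60), (70, 70), (74, 73), (74, 73), (74, 73)]
-20 now [(133, 133), (132, 132), (131, 131), (121, 116), (101, 87), (75, 51), (55, 34), (37, 27), (26, 24), (25, 25), (36, 35), (54, 53), (72, 71), (84, 83), (85, 84), (86, 85), (86, 84)]
-20 was [(115, 115), (115, 115), (115, 115), (114, 115), (107, 111), (95, 100), (73, 78), (44, 46), (23, 24), (20, 21), (31, 30), (46, 46), (62, 62), (73
[... 475 characters left out ...]
95), (78, 59), (58, 42), (42, 34), (25, 24), (27, 27), (39, 39), (57, 57), (75, 74), (83, 82), (86, 84), (86, 84), (86, 84)]
40 was [(114, 114), (114, 114), (114, 115), (112, 114), (107, 110), (93, 97), (71, 74), (46, 47), (23, 22), (22, 22), (33, 32), (50, 49), (65, 64), (72, 71), (75, 74), (75, 73), (75, 74)]
[46. 49. 52. 55. 58. 61. 64. 67. 70. 73. 76. 79. 82. 85. 88. 91. 94.] px per mm 0.24368161578186925
(1, 64) apparent z,y at x=0 [  0.  -20.8  65.4]
(3, 64) apparent z,y at x=0 [  0.  -22.5  68.3]
(1, 48) apparent z,y at x=0 [  0.  -20.8  49.5]
(1, 76) apparent z,y at x=0 [  0.  -20.8  77.4]
(3, 76) apparent z,y at x=0 [  0.  -22.5  80.2]
(6, 64) apparent z,y at x=0 [  0.  -25.1  72.6]
```

The evidence disagrees. The flap profile is unchanged from the start, so it is shut. But the strip seems to overlap the deck edge, so the tail may be hanging on the sill. I push again with the fingers shut, which reaches further, and watch whether the front edge moves.

Emit:
{"method": "carry_out", "body": {
  "plan": [
    [0, 0, 0, 0, 0, 0, 0],
    [-1.5, 0, 1.4, 0, 0, 0, 0],
    [-1.5, 0, 1.35, 0, 0, 0, 0],
    [-1.5, 0, 1.3, 0, 0, 0, 0],
    [-1.5, 0, 1.3, 0, 0, 0, 0],
    [-1.5, 0, 1.3, 0, 0, 0, 0],
    [-0.6, 0, 0.5, 0, 0, 0, 0],
    [0, 0, 0, 0, 0, 0, 0],
    [0, 0, 0, 0, 0, 0, 0]
  ]
}}

```text
time_s: 18.65
eef_pos: [623.0, -59.0, 70.4]
tool_rot: [179.9, 39.8, 94.3]
ft_force: [-0.7, -0.4, -0.4]
opening: 0.1
```

```bash
cat >> edge.py <<'E'
go(LEAN(40,1),[-5,5,71],[12,5,71])
E
python3 edge.py
```

```text
-55 front edge x 151.5 [23. 23. 23. 22.  6.  2.  2.  2.  2.  2.]
-45 front edge x 150.5 [21. 23. 24. 22.  5.  2.  2.  2.  2.  2.]
-35 front edge x 150.5 [11. 22. 26. 24.  5.  2.  2.  2.  2.  2.]
-25 front edge x 151.5 [10. 21. 26. 25.  6.  3.  3.  3.  3.  2.]
40 right edge y -62.5
90 right edge y -59.5
130 right edge y -59.5
t 18.7 box [-21.3   5.6  70.4] rotvec [ 0.003 -0.003  0.002] F [0.2 0.1 1. ] open 0.4 J [-3.0, 42.0, -22.0, 103.0, 58.0, 69.0, -56.0]
[-5, 5, 71] world [624. -75.  71.] shift cm after turn [-1.29 -0.06  1.  ]
[12, 5, 71] world [625. -92.  71.] shift cm after turn [-1.3   0.    1.09]
```

Emit:
{"method": "carry_out", "body": {
  "plan": [
    [-0.44, 0, 0.36, 0, 0, 0, 0],
    [-0.44, 0, 0.36, 0, 0, 0, 0],
    [-0.44, 0, 0.36, 0, 0, 0, 0],
    [0, 0, 0, 0, 0, 0, 0]
  ]
}}

```text
time_s: 19.1
eef_pos: [624.2, -78.0, 70.7]
tool_rot: [179.9, 39.9, 94.2]
ft_force: [1.3, 0.3, -0.5]
opening: -0.2
```

```bash
python3 edge.py
```

```text
-55 front edge x 152.5 [23. 23. 23. 23.  6.  2.  2.  2.  2.  1.]
-45 front edge x 149.5 [21. 23. 24. 22.  5.  2.  2.  2.  1.  1.]
-35 front edge x 150.5 [11. 22. 26. 24.  5.  3.  2.  2.  2.  2.]
-25 front edge x 151.5 [10. 21. 26. 24.  6.  3.  3.  3.  3.  2.]
40 right edge y -59.5
90 right edge y -59.5
130 right edge y -59.5
t 19.15 box [-2.4  5.4 70.7] rotvec [ 0.002 -0.002  0.   ] F [0.1 0.5 1.1] open 0.1 J [-2.0, 41.0, -22.0, 104.0, 59.0, 68.0, -55.0]
[-5, 5, 71] world [624. -75.  71.] shift cm after turn [ 0.18 -0.04 -0.19]
[12, 5, 71] world [625. -92.  71.] shift cm after turn [-1.3   0.    1.09]
```

Emit:
{"method": "carry_out", "body": {
  "plan": [
    [-0.44, 0, 0.36, 0, 0, 0, 0],
    [-0.44, 0, 0.36, 0, 0, 0, 0],
    [-0.44, 0, 0.36, 0, 0, 0, 0],
    [0, 0, 0, 0, 0, 0, 0]
  ]
}}

```text
time_s: 19.55
eef_pos: [625.5, -95.4, 71.0]
tool_rot: [179.9, 40.0, 94.2]
ft_force: [0.1, 1.3, 0.2]
opening: 0.1
```

```bash
python3 edge.py
```

```text
-55 front edge x 152.5 [23. 23. 23. 22.  6.  2.  1.  2.  2.  2.]
-45 front edge x 150.5 [21. 24. 25. 22.  5.  2.  1.  2.  1.  2.]
-35 front edge x 150.5 [12. 21. 26. 24.  6.  2.  2.  2.  2.  2.]
-25 front edge x 151.5 [11. 21. 26. 24.  6.  3.  3.  3.  3.  2.]
40 right edge y -59.5
90 right edge y -59.5
130 right edge y -59.5
t 19.6 box [14.9  5.3 70.9] rotvec [ 0.002 -0.001  0.   ] F [-1.1  0.4 -0.3] open -0.1 J [-1.0, 41.0, -21.0, 104.0, 59.0, 67.0, -54.0]
[-5, 5, 71] world [624. -75.  71.] shift cm after turn [ 1.52 -0.03 -1.29]
[12, 5, 71] world [625. -92.  71.] shift cm after turn [-1.3   0.    1.09]
```

The shut fingers swept to x=15 with their low edge at z≈64. They met no resistance and the front edge did not move, so the tail is down. I probe downward lightly to measure the height of its top.

Emit:
{"method": "carry_out", "body": {
  "plan": [
    [0.064, 0, 0.077, 0, 0, 0, 0],
    [0.064, 0, 0.077, 0, 0, 0, 0],
    [0, 0, 0, 0, 0, 0, 0]
  ]
}}

```text
time_s: 19.9
eef_pos: [625.4, -93.7, 69.2]
tool_rot: [179.9, 39.9, 94.3]
ft_force: [-1.3, 1.7, 4.2]
opening: -0.1
```

Emit:
{"method": "carry_out", "body": {
  "plan": [
    [0.064, 0, 0.077, 0, 0, 0, 0],
    [0.064, 0, 0.077, 0, 0, 0, 0],
    [0, 0, 0, 0, 0, 0, 0]
  ]
}}

```text
time_s: 20.2
eef_pos: [625.6, -93.7, 69.0]
tool_rot: [179.9, 40.1, 94.2]
ft_force: [-5.1, 4.6, 15.3]
opening: -0.2
```

A firm stop at TCP z 69 means the finger's low edge is at about z 62–64. That matches the expected top of the picture (64) when it lies flat on the inner floor. Lifting off and drawing back.

Emit:
{"method": "carry_out", "body": {
  "plan": [
    [-0.26, 0, -0.31, 0, 0, 0, 0],
    [-0.26, 0, -0.31, 0, 0, 0, 0],
    [0.46, 0, -0.39, 0, 0, 0, 0],
    [0.77, 0, -0.64, 0, 0, 0, 0],
    [0.77, 0, -0.64, 0, 0, 0, 0],
    [1.5, 0, -1.3, 0, 0, 0, 0],
    [1.5, 0, -1.3, 0, 0, 0, 0],
    [2.3, 0, -1.9, 0, 0, 0, 0],
    [2.3, 0, -1.9, 0, 0, 0, 0],
    [-1.0, 0, -2.4, 0, 0, 0, 0],
    [-1.0, 0, -2.4, 0, 0, 0, 0],
    [0, 0, 0, 0, 0, 0, 0]
  ]
}}

```text
time_s: 21.4
eef_pos: [616.2, 51.2, 127.8]
tool_rot: [179.5, 39.7, 94.2]
ft_force: [-0.3, -0.3, 1.0]
opening: 0.0
```

```bash
python3 edge.py; python3 - <<'E'
from h import *
from scipy.ndimage import map_coordinates as mc
c=cam('side'); o=cv2.imread('pics/side0.png')[:,:,::-1]
zs=np.arange(52,96,3.)
for y in (-70,-20,40):
    uv=np.array([proj(c,toworld([0,y,z]))[0] for z in zs])
    for n,im in(('now',c['img']),('was',o)): print(y,n,[tuple(int(mc(im[...,k].astype(float),[[q[1]],[q[0]]],order=1)[0]) for k in(0,2)) for q in uv])
t=cam('top')['img'].astype(int); t0=cv2.imread('pics/top0.png')[:,:,::-1].astype(int)
for nm,(x0,x1,y0,y1) in dict(block=(386,420,204,236),tape=(155,200,258,304),brush=(470,497,225,304)).items():
    d=np.abs(t-t0)[y0:y1,x0:x1].sum(2); print(nm,'mean diff',d.mean().round(1),'max',d.max())
def cen(im):
    h=cv2.cvtColor(im.astype(np.uint8),cv2.COLOR_RGB2HSV); m=(h[200:240,384:422,1]>110); y,x=np.nonzero(m); return x.mean()+384,y.mean()+200,m.sum()
print('block',cen(t0),cen(t))
E
```

```text
-55 front edge x 151.5 [24. 23. 23. 23.  6.  2.  2.  2.  1.  1.]
-45 front edge x 150.5 [21. 23. 24. 22.  5.  2.  2.  2.  2.  2.]
-35 front edge x 150.5 [11. 22. 27. 24.  5.  2.  2.  2.  2.  2.]
-25 front edge x 151.5 [11. 21. 26. 25.  6.  3.  4.  3.  3.  3.]
40 right edge y -59.5
90 right edge y -59.5
130 right edge y -59.5
t 21.45 box [-129.7    5.9  126.2] rotvec [ 0.006 -0.004  0.001] F [-0.2 -0.3  0.6] open 0.2 J [-10.0, 39.0, -26.0, 98.0, 51.0, 78.0, -56.0]
[-5, 5, 71] world [624. -75.  71.] shift cm after turn [-6.   -0.09 12.25]
[12, 5, 71] world [625. -92.  71.] shift cm after turn [-1.3   0.    1.09]
-70 now [(130, 131), (127, 129), (120, 123), (107, 108), (80, 78), (53, 50), (29, 29), (26, 27), (36, 36), (53, 53), (72, 71), (81, 80), (84, 83), (85, 83), (84, 83)]
-70 was [(113, 114), (110, 113), (106, 110), (99, 104), (79, 84), (52, 55), (26, 26), (24, 24), (32, 32), (46, 46), (62, 61), (70, 69), (73, 72), (74, 73), (73, 73)]
-20 now [(131, 131), (121, 117), (101, 88), (75, 53), (54, 34), (36, 27), (25, 24), (25, 25), (36, 36), (54, 53), (73, 71), (85, 83), (86, 85), (86, 85), (86, 85)]
-20 was [(115, 115), (114, 115), (107, 111), (95, 100), (73, 78), (44, 46), (23, 24), (20, 21), (31, 30), (46, 46), (62, 62), (73, 72), (74, 73), (74, 73), (74, 73)]
40 now [(129, 129), (121, 118), (105, 96), (78, 59), (58, 42), (42, 34), (25, 24), (27, 27), (39, 38), (58, 56), (75, 74), (83, 82), (86, 85), (86, 84), (86, 85)]
40 was [(114, 115), (112, 114), (107, 110), (93, 97), (71, 74), (46, 47), (23, 22), (22, 22), (33, 32), (50, 49), (65, 64), (72, 71), (75, 74), (75, 73), (75, 74)]
block mean diff 25.2 max 90
tape mean diff 19.1 max 25
brush mean diff 20.1 max 26
block (np.float64(402.48458149779736), np.float64(220.07929515418502), np.int64(454)) (np.float64(402.5011086474501), np.float64(220.09977827050997), np.int64(451))
```

```bash
python3 -c "
from h import *
print(r.job_done()); print(r.sense()['time_s'])"
```

```text
the job is handed in; nothing more can be done
None
the job is handed in; nothing more can be done
```

I handed the job in at about 21.5 s. By my last checks the picture lies flat inside the box and the flap is shut. `job_done()` gave no verdict, so this rests on my own measurements.

**What I did**
- **Squaring:** I pushed the picture's right side with both open fingers in an arc until it stopped hard on the pins at 14 N. After backing off, it measured centre (-157, 4.4) mm in the box frame, angle -0.2°.
- **Pushing in:** I pushed it straight in from behind with the fingers leaning 40°, under the open flap. The tail dropped behind the sill, and I drew back.

**Last checks**
- **Position:** The picture's front edge reads x ≈ 151 mm, which puts its centre at about x = 76 mm. That is inside the 72–125 mm window, but only about 4 mm from the lower limit, with about 2 mm of measuring error.
- **Lying flat:** A light press with the fingers (up to about 17 N) met its top at about z 62–64, where 64 is expected if it lies flat.
- **Flap:** It looks the same as at the start, so it is shut.
- **Other things:** The wood block's image position has not moved. The tape roll and brush show only a small, even brightness change. The arm stands clear of everything.

**One check disagreed:** After the first withdrawal, a brown strip under the flap suggested the tail might still be on the sill. I reached in again with the fingers shut and swept to x = 15 mm with no resistance, and the picture did not move. I take the strip to be the dropped picture seen over the sill.

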